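# Take the cutlery caddy off its keyhole studs

## Robot

A 6-joint arm with a two-finger parallel gripper is mounted at the origin on a cart in front of the work surface, level with it; the furniture and walls round the work are solid. World frame = base frame: x ahead of the robot, y to its left, z up, the work surface at z = 0. Lengths are in m, angles in degrees, forces in N, time in s.
With the tool pointing down it reaches from about 0.4 to 0.825 m from the base axis. Payload 7 kg.
Tool frame: the origin (TCP) lies on the centre line of the jaws, within the pads' length; the fingertips stand 19 mm ahead of it and the grasp point (between the pads) is the TCP (r.tip_extent is the distance from the TCP to the fingertips, in m); z points along the fingers, y is the line along which they close (so a half turn about z gives the same grasp; the last joint's range is limited). The gripper opens to 88 mm and grips with 3 to 60 N. Pads are 19 mm wide; open, the fingers measure 130 mm over their backs; the gripper's body (78 mm by 193 mm) begins 47 mm behind the grasp point.
Start: joints at [84.402, 20.546, 0.682, 0, -70.136, -16.507], TCP at [0.254, 0.625, 0.246] pointing down, gripper open.
Joint ranges: [-176.03, 176.03], [-82.01, 121.73], [-58.28, 71.71], [-173.87, 95.51], [-174.79, -0.11], [-173.66, 173.66]. Speed limits (degrees/s): [136.94, 136.94, 172.46, 180, 180, 180].

## Interface

Orientations are given as [roll, pitch, yaw] about the fixed x, y, z axes, in that order (R = Rz(yaw) Ry(pitch) Rx(roll)).
In Python, from plant import r gives the robot as it stands. The module is installed in compiled form; this text tells all that it offers.
- The arm moves only by the tool jog_arm, never from a script. Its argument "deltas" is a list that holds one entry, the list of rows, each a list of 5 numbers: the opening, from -1 (shut) to 1 (fully open), then the shift along the world's x, y, z in cm, then the turn about the world's z in rad. In form: [[[claw, dx, dy, dz, turn], ...]]. A call has 1 to 8 rows; each row shifts and turns the commanded pose from where the row before left it; what a row does not reach is not made up. A row lasts 1/8 s, in which the tool goes at most 62.5 mm and 10.7 degrees, less where a joint would pass 70% of its speed; a pose out of reach is approached as far as the arm can. A call with a gripper value outside its range is refused whole. The fingers move at their own pace and stop on an object; "force" is the grip in N (left out, the last holds). Time passes only in rows, so rows that do not move let the fingers close. It gives the time, the measured TCP pose, the force, the opening and the grip force at its end, in the units of the state.
- r.get_state(): the state, without advancing time (a new reading comes with each control period).
- r.capture(name): name is "side" or "top"; returns the picture (480x640x3 uint8, blue, green, red); there is no depth.
- r.camera_info(name): a dict with "fx", "fy", "cx", "cy" (pixels), "k1" (the pictures are not rectified: a ray, as slopes to the right and down, at radius r is drawn at 1 + k1 r^2 times it, then the intrinsics apply), "view" (4x4, takes a point from world to camera coordinates). Camera axes: x right, y up, looking along -z (the intrinsics and any distortion apply to the point x, -y, -z); pixel columns grow to the right and rows downward; lengths in m; the calibration is good to about 2 mm. A picture is of the moment at which its call begins. camera_info takes no time and is no camera call.
- r.close_job(): hands the job in; it is judged then, once.
The state is a dict: "time_s": time; "joints": joint angles; "qd": joint speeds; "joint_torque": joint torques, N m; "tcp_pos": TCP position; "eef_rot": TCP orientation; "contact_force": force on the tool from outside, world axes, zero at the start; "moment": the same for the moment, N m; "gripper_width": finger opening in m; "gripper_force": force on a finger pad.
Only numpy, scipy, OpenCV 4.12 (cv2) and the standard library are available. Lean on these libraries where they do the work, as an engineer would, in place of code of your own. Each camera call takes 0.05 s, during which the arm holds its last target. There are 200 camera calls.

## Task

Take the blue cutlery caddy off the wooden hanging board: slide it sideways along its keyhole slots, towards the lower side of the board (left as seen from the front), until the stud heads are at the wide holes, then bring it off the studs. Stand it upright in the middle of the round wood slice, setting it down before you let go, and leave the mug, the jar, the fork and the wood slice where they are.

Things in the scene. Friction and masses are not known exactly. Their poses are not given: they have to be found in the camera images.
- caddy: Blue caddy, 172 mm wide (y), 66 deep (x), 185 tall, about 0.35 kg. Origin: centre of underside; +x to its back, z up. Open pocket 70 mm high in front; back plate 8 mm thick (x = 25 to 33 mm), 140 high, with two keyhole slots. Starts hung (leaning 1 degree), studs near the narrow slot ends: in the board's frame about x = -34, y = -22 to -14, z = 37 mm.
- caddy_tab (a point): Middle of the caddy's lifting tab (caddy frame x = 29, y = 0, z = 163 mm), axes as the caddy. The tab is 44 mm wide along y, 8 mm thick along x, and stands free from 23 mm below this point to 22 mm above: grip it from above, one finger before and one behind, once the caddy has been slid.
- caddy_push (a point): Point on the outer face of the caddy's right (-y) cheek (caddy frame x = 16, y = -86, z = 100 mm), a flat upright face 22 mm wide that runs down into the pocket's side and ends 24 mm above this point: push it towards +y.
- caddy_holes (a point): Midway between the centres of the two wide holes (caddy frame x = 29, y = -22, z = 110 mm), axes as the caddy. Holes: octagons 30 mm across, at +-38 mm along y from here. From each a slot 12 mm high runs 50 mm to +y, measured from the hole's centre. Slid to the holes, the caddy sinks about 9 mm by itself: the shanks rest in the hole tops and the heads still catch the plate by 5 mm.
- studs (a point): Midway between the two studs, on the board's front face (board frame x = 0, y = 0, z = 150 mm), axes as the board. Steel studs at +-38 mm along y, out along -x: shank 8 mm thick, 12 long, then head 18 across, 6 thick. With caddy_holes level with this point in y and z the heads pass the holes, 6 mm to spare all round; then draw the caddy off along the board's -x, 20 mm or more.
- hanging_board: Wooden board, fixed on the worktop. Origin: on the worktop under the middle of the front face; -x out of that face, +y to the left from the front. 140 mm wide, 12 thick (x = 0 to 12), 163 high; from y = -70 to -4 mm it rises to 221, close behind the stowed tab, so no finger fits behind the tab before the slide. Foot 12 mm high, x = -25 to 85, y = +-100 mm.
- wood_slice: Round slice of wood with bark, 200 x 220 mm, 20 mm thick, lying loose on the worktop to the left; about 0.9 kg. Origin: centre of its underside.
- mug: Small cream mug with a handle, 64 x 88 x 54 mm, a bystander. Origin: centre of its underside.
- jam_jar: Glass jar with a brown lid, 73 mm across, 90 mm tall, a bystander. Origin: centre of its underside.
- fork: Steel fork, 204 mm long, lying flat, a bystander. Origin: centre of its underside.

How it is judged:
By the outcome, as a careful person would: the job done as asked, in the order asked, and still so for the second after the job is handed in, with the robot touching nothing.
It also fails if it takes over 64 s, if anything falls off the work surface, if the arm or the gripper's body presses on something with over 40 N, if the wrist force passes 120 N, or if a joint passes its speed limit or range.

## Working session

There is one attempt and no reset: what is moved stays moved. The work goes in short steps, Python scripts to look and compute and a tool call to move; the robot and the scene stay as the last step left them, time stands still between calls to the robot, and variables do not carry over. Pictures are saved under pics/ and viewed, at most 10 in all, crops included, and the job is handed in when it is done.

Besides the shell and the picture viewer there is one more tool, called as name(argument=value, ...), one argument or row to a line, values as JSON. jog_arm: Moves the arm, as the interface text tells. Its arguments: {"type":"object","properties":{"deltas":{"type":"array"},"force":{"type":"number"}},"required":["deltas"]}

```bash
mkdir -p pics; cat > h.py <<'E'
import numpy as np, cv2
from plant import r
def snap(n,f,crop=None,s=1):
    im=r.capture(n); cv2.imwrite('pics/full_'+f,im)
    if crop: x0,y0,x1,y1=crop; im=im[y0:y1,x0:x1]
    if s!=1: im=cv2.resize(im,None,fx=s,fy=s,interpolation=cv2.INTER_CUBIC)
    cv2.imwrite('pics/'+f,im)
def ray(n,u,v):
    c=r.camera_info(n); V=np.array(c['view']); K=np.array([[c['fx'],0,c['cx']],[0,c['fy'],c['cy']],[0,0,1.]])
    d=np.array([(u-c['cx'])/c['fx'],(v-c['cy'])/c['fy']]); p=d.copy()
    for _ in range(30): p=d/(1+c['k1']*(p@p))
    R=V[:3,:3]; o=-R.T@V[:3,3]; return o,R.T@np.array([p[0],-p[1],-1])
def onz(n,u,v,z):
    o,d=ray(n,u,v); return o+d*(z-o[2])/d[2]
def proj(n,P):
    c=r.camera_info(n); V=np.array(c['view']); q=V[:3,:3]@np.array(P)+V[:3,3]; p=np.array([q[0],-q[1]])/-q[2]
    p=p*(1+c['k1']*(p@p)); return np.array([c['fx']*p[0]+c['cx'],c['fy']*p[1]+c['cy']])
def tri(a,b):
    o1,d1=ray(*a);o2,d2=ray(*b); A=np.stack([d1,-d2],1); t=np.linalg.lstsq(A,o2-o1,rcond=None)[0]
    p,q=o1+d1*t[0],o2+d2*t[1]; return (p+q)/2,np.linalg.norm(p-q)
E
python3 - <<'E'
from h import *
np.set_printoptions(precision=3,suppress=True)
snap('side','s1.png');snap('top','t1.png')
for n in('side','top'):
    c=r.camera_info(n);V=np.array(c['view']);print(n,c['fx'],c['k1'],-V[:3,:3].T@V[:3,3],-V[2,:3])
print(r.get_state())
E
```

```text
side 605.7887128536125 -0.10106301116466952 [0.619 1.208 1.019] [-0.027 -0.776 -0.63 ]
top 497.8379511373305 -0.03995745978616099 [0.377 0.161 1.108] [ 0.192 -0.018 -0.981]
{'time_s': 0.1, 'joints': array([ 84.404,  20.588,   0.638,  -0.016, -70.137, -16.507]), 'qd': array([ 0.006, -0.038,  0.191,  0.078,  0.07 ,  0.001]), 'joint_torque': array([ -0.001, -58.417,  29.375,   7.016,   0.01 ,  -0.   ]), 'tcp_pos': array([0.254, 0.625, 0.245]), 'eef_rot': array([179.913,  -0.01 , -22.109]), 'contact_force': array([ 0.296,  0.499, -0.471]), 'moment': array([-0.035,  0.059, -0.023]), 'gripper_force': 0.0, 'gripper_width': 0.08760638348485499}
```

View pics/s1.png

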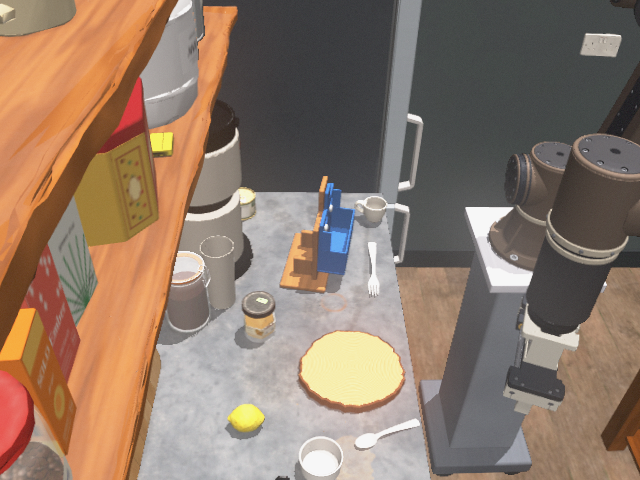

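View pics/t1.png

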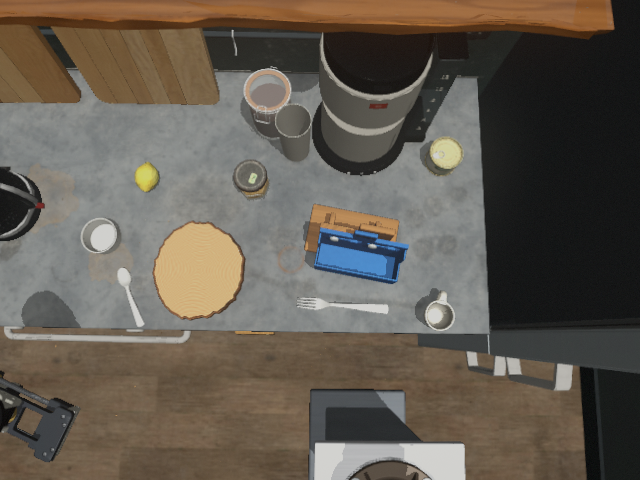

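The overviews show the caddy at about (360,257) in the top view and (335,235) in the side view. The slice is at about (199,270) top and (352,369) side, the jar at (250,180) top, the fork at (342,306) top and the mug at (440,312) top. Next I'll enlarge the caddy.

```bash
python3 - <<'E'
import cv2
a=cv2.imread('pics/full_t1.png')[190:290,295:425]; b=cv2.imread('pics/full_s1.png')[172:292,275:395]
cv2.imwrite('pics/t1c.png',cv2.resize(a,None,fx=6,fy=6,interpolation=cv2.INTER_CUBIC))
cv2.imwrite('pics/s1c.png',cv2.resize(b,None,fx=5,fy=5,interpolation=cv2.INTER_CUBIC))
E
```

```text
(no output)
```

View pics/t1c.png

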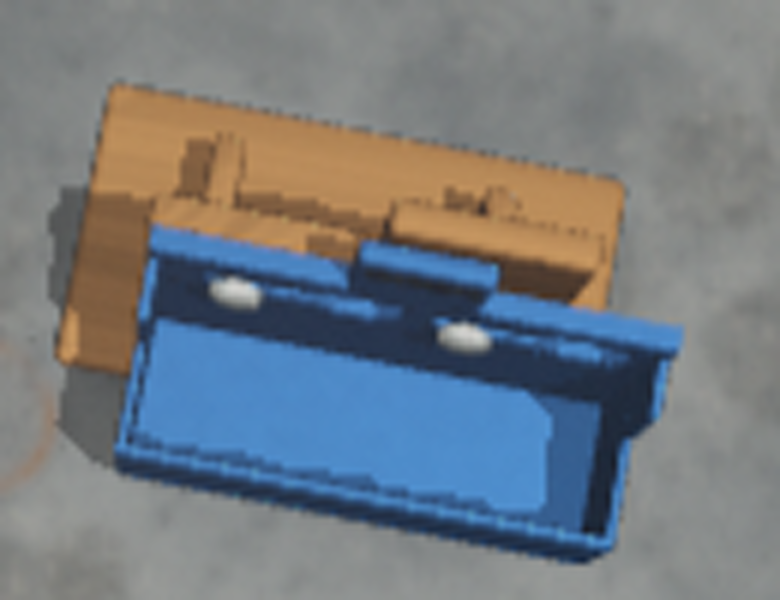

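View pics/s1c.png

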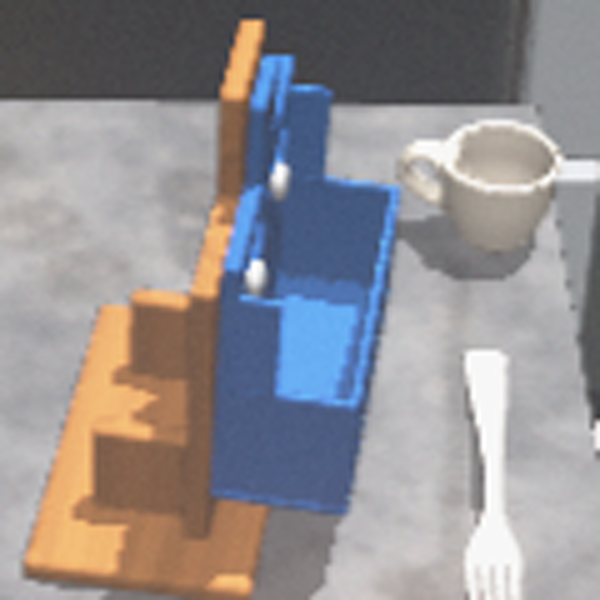

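The crops show the tab top at about (360–498, 240–285) in the top crop, with both stud heads and the plate ends visible. The side crop shows the foot, the tall part of the board and the pocket corners. I'll fit the board and caddy poses to these points.

```bash
cat > fit.py <<'E'
from h import *
from scipy.optimize import least_squares
from scipy.spatial.transform import Rotation as Ro
np.set_printoptions(precision=4,suppress=True)
T=lambda x,y:('top',295+(x+.5)/6-.5,190+(y+.5)/6-.5)
S=lambda x,y:('side',275+(x+.5)/5-.5,172+(y+.5)/5-.5)
B=[((85,100,12),T(115,85)),((85,-100,12),T(623,182)),((12,-4,221),T(395,201)),((0,-4,221),T(388,238)),((12,-70,221),T(606,234)),((12,70,163),T(160,197)),((0,70,163),T(152,226)),
((12,-4,221),S(222,95)),((0,-4,221),S(247,98)),((85,100,0),S(25,577)),((-25,100,0),S(250,593)),((12,-70,221),S(243,18)),((0,-70,221),S(265,20))]
C=[((33,22,185),T(362,240)),((25,22,185),T(358,262)),((33,-22,185),T(499,263)),((25,-22,185),T(495,287)),((33,86,140),T(150,228)),((33,-86,140),T(685,328)),((-33,86,70),T(118,447)),((-33,-86,70),T(614,545)),
((-33,86,70),S(356,403)),((-33,-86,70),S(400,187)),((-33,86,0),S(345,511)),((33,86,0),S(212,493)),((33,-22,185),S(265,57)),((25,-22,185),S(294,58))]
def world(p,q): return Ro.from_euler('xyz',[0,p[4],p[3]],degrees=True).apply(np.array(q)/1000)+p[:3]
def res(p,L): return np.concatenate([proj(o[0],world(p,q))-o[1:] for q,o in L])
fb=least_squares(lambda p:res([p[0],p[1],0,p[2],0],B),[.63,.05,-10],x_scale=[.01,.01,1],loss='soft_l1')
fc=least_squares(lambda p:res(p,C),[.6,.05,.037,-10,0],x_scale=[.01,.01,.01,1,1],loss='soft_l1')
if __name__=='__main__':
    print('board',fb.x,np.abs(fb.fun).reshape(-1,2).round(1).tolist()); print('caddy',fc.x,np.abs(fc.fun).reshape(-1,2).round(1).tolist())
    Rb=Ro.from_euler('z',fb.x[2],degrees=True); print('caddy in board',Rb.inv().apply(fc.x[:3]-[*fb.x[:2],0])*1000)
    print('stud heads',[(Rb.inv().apply(onz('top',*o[1:],.15)-[*fb.x[:2],0])*1000) for o in (T(235,293),T(465,337))])
    for q in((29,0,163),(16,-86,100),(29,-22,110)):print(q,world(fc.x,q))
    print('slice',onz('top',199,270,.015),[onz('top',*a,.015)[:2] for a in((154,270),(244,270),(199,222),(199,319))],'side',[onz('side',*a,.02)[:2] for a in((299,366),(404,368),(352,331))])
    print('jar',onz('top',250,174,.09),'fork',onz('top',298,303,0),onz('top',388,308,0),'mug',onz('top',440,315,.05))
E
python3 fit.py
```

```text
board [ 0.5668  0.0879 -9.9714] [[1.0, 0.4], [0.9, 0.2], [0.0, 0.6], [0.0, 0.5], [0.3, 0.6], [0.9, 0.5], [0.7, 0.6], [0.1, 0.9], [0.1, 0.9], [0.0, 0.2], [0.5, 2.5], [0.0, 1.4], [0.6, 1.3]]
caddy [ 0.5337  0.0757  0.0354 -9.9658 -1.5796] [[0.3, 0.3], [0.4, 0.3], [0.6, 0.4], [0.5, 0.6], [0.4, 0.3], [0.3, 0.2], [0.5, 0.9], [0.1, 0.4], [0.3, 0.7], [0.3, 0.6], [0.0, 1.2], [0.9, 0.8], [0.1, 1.5], [2.5, 1.2]]
caddy in board [-30.4941 -17.7746  35.424 ]
stud heads [array([-12.5968,  38.3762, 150.    ]), array([-12.6948, -38.049 , 150.    ])]
(29, 0, 163) [0.5579 0.0715 0.1992]
(16, -86, 100) [ 0.5319 -0.0113  0.1358]
(29, -22, 110) [0.5555 0.0496 0.1462]
slice [0.5111 0.4193 0.015 ] [array([0.5093, 0.5186]), array([0.5127, 0.3203]), array([0.6193, 0.426 ]), array([0.4045, 0.413 ])] side [array([0.6199, 0.4237]), array([0.4034, 0.429 ]), array([0.5051, 0.328 ])]
jar [0.7094 0.3059 0.09  ] fork [0.4432 0.2002 0.    ] [0.435  0.0008 0.    ] mug [ 0.4191 -0.1024  0.05  ]
```

The fit is consistent: the studs come out at ±38 mm and the caddy sits at board y = -18, z = 35. That makes the slide about 40 mm. At the cheek's height the gripper body would foul the tall part of the board, so I'll straddle the tab sideways and push its right edge instead.

jog_arm(
  deltas=[
    [[1,1.9,-3.4,0.7,0.026],[1,1.9,-3.4,0.7,0.026],[1,1.9,-3.4,0.7,0.026],[1,1.9,-3.4,0.7,0.026],[1,1.9,-3.4,0.7,0.026],[1,1.9,-3.4,0.7,0.026],[1,1.9,-3.4,0.7,0.026],[1,1.9,-3.4,0.7,0.026]],
  ],
)

```text
time_s: 1.1
tcp_pos: [0.4063, 0.352, 0.3015]
eef_rot: [180.0, 0.0, -10.1]
contact_force: [0.6, 0.7, -0.8]
gripper_width: 0.0879
gripper_force: 0.0
```

jog_arm(
  deltas=[
    [[1,1.9,-3.4,0,0],[1,1.9,-3.4,0,0],[1,1.9,-3.4,0,0],[1,1.9,-3.4,0,0],[1,1.9,-3.4,0,0],[1,1.9,-3.4,0,0],[1,1.9,-3.4,0,0],[1,0.5,-3,0,0]],
  ],
)

```text
time_s: 2.1
tcp_pos: [0.5445, 0.084, 0.3009]
eef_rot: [180.0, 0.1, -10.2]
contact_force: [0.2, -0.2, 0.5]
gripper_width: 0.0874
gripper_force: 0.0
```

jog_arm(
  deltas=[
    [[1,0,0,0,0],[1,0,0,0,0]],
  ],
)

```text
time_s: 2.35
tcp_pos: [0.5439, 0.0855, 0.3013]
eef_rot: [180.0, 0.0, -10.2]
contact_force: [0.3, 0.7, 0.3]
gripper_width: 0.0876
gripper_force: 0.0
```

jog_arm(
  deltas=[
    [[1,0.8,-0.8,0,0],[1,0,0,-2.5,0],[1,0,0,-2.5,0],[1,0,0,-2,0],[1,0,0,-1.5,0],[1,0,0,-1.1,0],[1,0,0,0,0]],
  ],
)

```text
time_s: 3.22
tcp_pos: [0.5518, 0.0774, 0.205]
eef_rot: [180.0, 0.1, -10.2]
contact_force: [0.0, -0.6, 1.1]
gripper_width: 0.0879
gripper_force: 0.0
```

```bash
python3 - <<'E'
from h import *
s=r.get_state();print(s['tcp_pos'],s['contact_force'])
a=cv2.resize(r.capture('top')[180:300,290:440],None,fx=4,fy=4,interpolation=3)
b=cv2.resize(r.capture('side')[165:285,270:370],None,fx=4,fy=4,interpolation=3)[:480]
o=np.hstack([a,b[:, :200*1]]) if 0 else a
cv2.imwrite('pics/t2.png',o)
E
```

```text
[0.55184699 0.07735126 0.20498298] [ 0.02417052 -0.63440696  1.08174889]
```

View pics/t2.png

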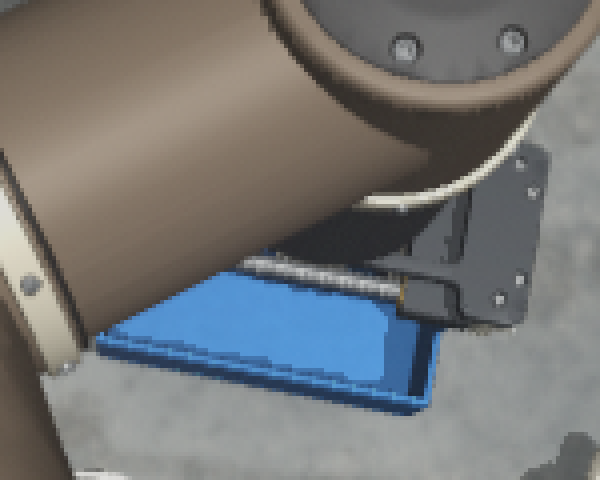

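The arm hides the tab, but nothing is being touched (the caddy's pocket is still visible at (250,330)). Now I'll push.

jog_arm(
  deltas=[
    [[1,0.12,0.69,0,0],[1,0.12,0.69,0,0],[1,0.09,0.49,0,0],[1,0.09,0.49,0,0],[1,0.09,0.49,0,0],[1,0,0,0,0]],
  ],
)

```text
time_s: 4.08
tcp_pos: [0.5573, 0.1065, 0.2054]
eef_rot: [-180.0, -0.0, -10.2]
contact_force: [0.2, -0.5, 0.8]
gripper_width: 0.0876
gripper_force: 0.0
```

jog_arm(
  deltas=[
    [[1,0.09,0.49,0,0],[1,0.09,0.49,0,0],[1,0.09,0.49,0,0],[1,0.09,0.49,0,0],[1,0,0,0,0]],
  ],
)

```text
time_s: 4.7
tcp_pos: [0.561, 0.1262, 0.2055]
eef_rot: [-180.0, -0.0, -10.2]
contact_force: [0.0, 0.1, -0.2]
gripper_width: 0.0878
gripper_force: 0.0
```

jog_arm(
  deltas=[
    [[1,0.07,0.36,0,0],[1,0.06,0.34,0,0],[1,0,0,0,0]],
  ],
)

```text
time_s: 5.08
tcp_pos: [0.562, 0.1326, 0.2055]
eef_rot: [180.0, 0.0, -10.2]
contact_force: [-0.2, -1.5, 0.7]
gripper_width: 0.0874
gripper_force: 0.4
```

```bash
python3 - <<'E'
from h import *
print(r.get_state()['contact_force'])
snap('side','s3.png',(270,160,400,290),4.6)
E
```

```text
[-0.19634336 -1.48941287  0.67225661]
```

View pics/s3.png

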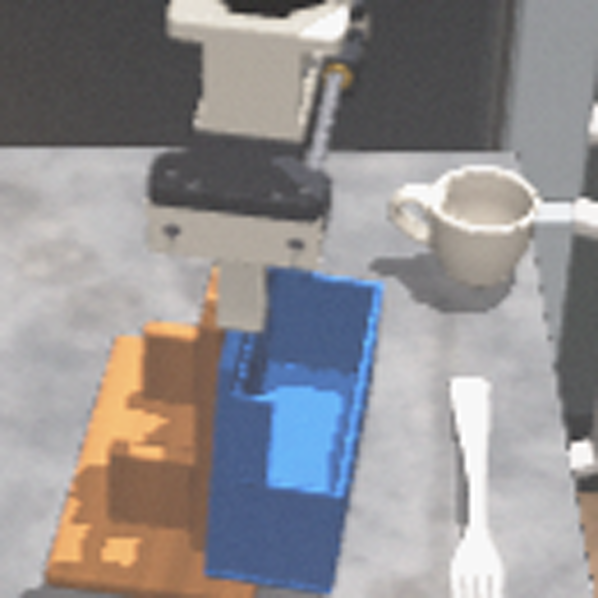

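The caddy has slid: its pocket corner is now at about (342,497) in the crop, with the finger beside the tab. I'll back off, lift and turn 90° for the grasp.

jog_arm(
  deltas=[
    [[1,-0.1,-0.8,0,0],[1,0,0,0,0],[1,0,0,2.5,0],[1,0,0,3,0],[1,0,0,3,-0.15],[1,0,0,0,-0.16],[1,0,0,0,-0.16],[1,0,0,0,-0.16]],
  ],
)

```text
time_s: 6.12
tcp_pos: [0.561, 0.1244, 0.2907]
eef_rot: [-180.0, 0.0, -46.6]
contact_force: [-0.2, -0.3, -0.8]
gripper_width: 0.0878
gripper_force: 0.0
```

jog_arm(
  deltas=[
    [[1,0.2,-0.5,0,-0.16],[1,0.2,-0.5,0,-0.16],[1,0,-0.4,0,-0.16],[1,0,0,0,-0.16],[1,0,0,0,-0.16],[1,0,0,0,-0.14],[1,0,0,0,0],[1,0,0,0,0]],
  ],
)

```text
time_s: 7.12
tcp_pos: [0.565, 0.1104, 0.2906]
eef_rot: [-180.0, 0.0, -100.0]
contact_force: [-0.0, -0.5, 0.3]
gripper_width: 0.0872
gripper_force: 0.0
```

```bash
python3 - <<'E'
from h import *
s=r.get_state();print(s['tcp_pos'],s['eef_rot'],s['contact_force'])
snap('side','s4.png',(280,165,380,292),4.7)
E
```

```text
[0.56500869 0.11043109 0.29057117] [-1.79998097e+02  6.58068077e-03 -9.99708169e+01] [-0.02872324 -0.48942181  0.34298186]
```

View pics/s4.png

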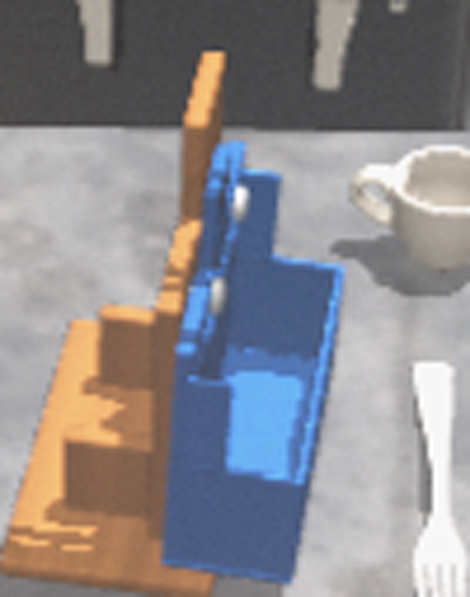

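The caddy is now at the holes and has sunk. The tab's top is at about (230,143), the pocket corners at (303,484) and (344,268), and the bottom corners at (291,581) and (164,566). I'll refit the caddy pose.

```bash
python3 - <<'E'
from fit import *
S=lambda x,y:('side',280+(x+.5)/4.7-.5,165+(y+.5)/4.7-.5)
C=[((-33,86,0),S(291,581)),((33,86,0),S(164,566)),((-33,86,70),S(303,484)),((-33,-86,70),S(344,268)),((33,86,140),S(178,346)),((33,-22,185),S(217,142)),((25,-22,185),S(245,144))]
f=least_squares(lambda p:res([p[0],p[1],p[2],fb.x[2],p[3]],C),[.54,.11,.03,0],x_scale=[.01,.01,.01,1],loss='soft_l1')
p=[*f.x[:3],fb.x[2],f.x[3]]; print(f.x,np.abs(f.fun).reshape(-1,2).round(1).tolist())
Rb=Ro.from_euler('z',fb.x[2],degrees=True)
for q in((0,0,0),(29,0,163),(29,-22,110)):print(q,world(p,q),'board',Rb.inv().apply(world(p,q)-[*fb.x[:2],0])*1000)
E
```

```text
[ 0.5388  0.1023  0.0165 -2.3527] [[0.1, 0.6], [0.5, 0.6], [0.3, 0.5], [0.1, 0.5], [0.4, 1.1], [0.7, 0.0], [1.9, 0.1]]
(0, 0, 0) [0.5388 0.1023 0.0165] board [-30.1186   9.3187  16.4884]
(29, 0, 163) [0.5607 0.0985 0.1805] board [ -7.8344   9.3187 180.5415]
(29, -22, 110) [0.5591 0.0764 0.1276] board [ -5.6587 -12.6813 127.5862]
```

A side-only fit trades y against z along the viewing ray. With the known 9 mm sink (z ≈ 28), the caddy comes out at board y ≈ 22–23. The finger's end position gives 21.4, so the holes are level with the studs. Now I'll grip the tab.

jog_arm(
  deltas=[
    [[1,-0.1,0,-2.5,0],[1,0,0,-2.5,0],[1,0,0,-2,0],[1,0,0,-1.5,0],[1,0,0,-1,0],[1,0,0,-0.5,0],[1,0,0,0,0]],
  ],
)

```text
time_s: 8.05
tcp_pos: [0.5641, 0.1105, 0.1906]
eef_rot: [-180.0, -0.0, -100.1]
contact_force: [-0.1, -0.3, 0.6]
gripper_width: 0.0877
gripper_force: 0.0
```

jog_arm(
  deltas=[
    [[-0.6,0,0,0,0],[-1,0,0,0,0],[-1,0,0,0,0],[-1,0,0,0,0],[-1,0,0,0,0],[-1,0,0,0,0],[-1,0,0,0,0],[-1,0,0,0,0]],
  ],
  force=35,
)

```text
time_s: 9.05
tcp_pos: [0.564, 0.1105, 0.1905]
eef_rot: [180.0, -0.0, -100.1]
contact_force: [-0.3, -0.4, 0.1]
gripper_width: 0.0128
gripper_force: 0.0
```

jog_arm(
  deltas=[
    [[-1,0,0,0,0],[-1,0,0,0,0],[-1,0,0,0,0],[-1,0,0,0,0]],
  ],
)

```text
time_s: 9.55
tcp_pos: [0.5639, 0.1104, 0.1906]
eef_rot: [180.0, -0.0, -100.1]
contact_force: [-2.5, 0.3, 1.6]
gripper_width: 0.0076
gripper_force: 35.0
```

Gripped: the opening is 7.6 mm on the 8 mm tab. I'll lift 11 mm so the holes centre on the studs.

jog_arm(
  deltas=[
    [[-1,0,0,0.3,0],[-1,0,0,0.3,0],[-1,0,0,0.3,0],[-1,0,0,0.2,0],[-1,0,0,0,0],[-1,0,0,0,0]],
  ],
)

```text
time_s: 10.3
tcp_pos: [0.5639, 0.1104, 0.2015]
eef_rot: [180.0, -0.0, -100.1]
contact_force: [0.1, 0.1, -2.3]
gripper_width: 0.0078
gripper_force: 35.0
```

```bash
python3 - <<'E'
from h import *
s=r.get_state();print(s['tcp_pos'],s['eef_rot'],s['contact_force'],s['moment'])
snap('side','s5.png',(280,165,380,292),4.7)
E
```

```text
[0.56394397 0.11043472 0.2014887 ] [ 1.79994005e+02 -1.86877380e-04 -1.00143857e+02] [ 0.14399899  0.08098033 -2.33272235] [ 0.03484263 -0.09828759 -0.00591521]
```

View pics/s5.png

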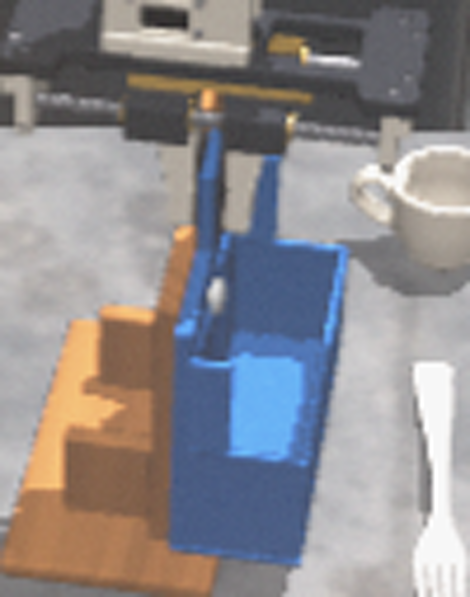

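The gripper holds the tab at (210,190), and the caddy has risen by about 18 crop pixels, roughly 11 mm, with no resistance. Now I'll draw it off along the board's -x, slowly at first.

jog_arm(
  deltas=[
    [[-1,-0.3,0.05,0,0],[-1,-0.3,0.05,0,0],[-1,-0.3,0.05,0,0],[-1,0,0,0,0]],
  ],
)

```text
time_s: 10.85
tcp_pos: [0.5548, 0.112, 0.2016]
eef_rot: [-180.0, 0.0, -100.1]
contact_force: [0.9, -0.2, -3.0]
gripper_width: 0.0079
gripper_force: 35.0
```

jog_arm(
  deltas=[
    [[-1,-0.4,0.07,0,0],[-1,-0.4,0.07,0,0],[-1,-0.4,0.07,0,0],[-1,-0.4,0.07,0,0],[-1,-0.5,0.1,0,0],[-1,-0.5,0.1,0,0],[-1,0,0,0,0]],
  ],
)

```text
time_s: 11.72
tcp_pos: [0.5286, 0.1169, 0.2017]
eef_rot: [-180.0, 0.0, -100.1]
contact_force: [-0.3, 0.4, -3.5]
gripper_width: 0.0077
gripper_force: 35.0
```

It's free of the studs (3.5 N, which matches the caddy's weight). I'll carry it over the slice.

jog_arm(
  deltas=[
    [[-1,-0.5,0.1,1,0],[-1,-0.5,0.1,1.5,0],[-1,0,0.5,1.5,0],[-1,0,1.5,1,0],[-1,0.2,2.5,0,0],[-1,0.3,3,0,0],[-1,0.3,3,0,0],[-1,0.3,3,0,0]],
  ],
)

```text
time_s: 12.72
tcp_pos: [0.5298, 0.2563, 0.2508]
eef_rot: [180.0, -0.0, -100.1]
contact_force: [0.3, 0.0, -3.1]
gripper_width: 0.0079
gripper_force: 35.0
```

jog_arm(
  deltas=[
    [[-1,0.3,3,0,0],[-1,0.3,3,0,0],[-1,0.3,3,0,0],[-1,0.2,3,0,0],[-1,0.2,2,0,0],[-1,0.1,1.1,0,0],[-1,0,0,0,0],[-1,0,0,0,0]],
  ],
)

```text
time_s: 13.72
tcp_pos: [0.544, 0.404, 0.2517]
eef_rot: [180.0, -0.0, -100.2]
contact_force: [-0.0, -0.7, -3.2]
gripper_width: 0.0081
gripper_force: 35.0
```

```bash
python3 - <<'E'
from h import *
s=r.get_state();print(s['tcp_pos'],s['eef_rot'],s['contact_force'],s['moment'])
im=r.capture('side');cv2.imwrite('pics/s6.png',cv2.resize(im[200:420,230:450],None,fx=2.7,fy=2.7,interpolation=3))
E
```

```text
[0.5439914  0.40404289 0.25167012] [ 1.79994928e+02 -1.35424866e-02 -1.00168996e+02] [-0.04306288 -0.72891025 -3.21439001] [-0.00119798 -0.09487456 -0.01603808]
```

View pics/s6.png

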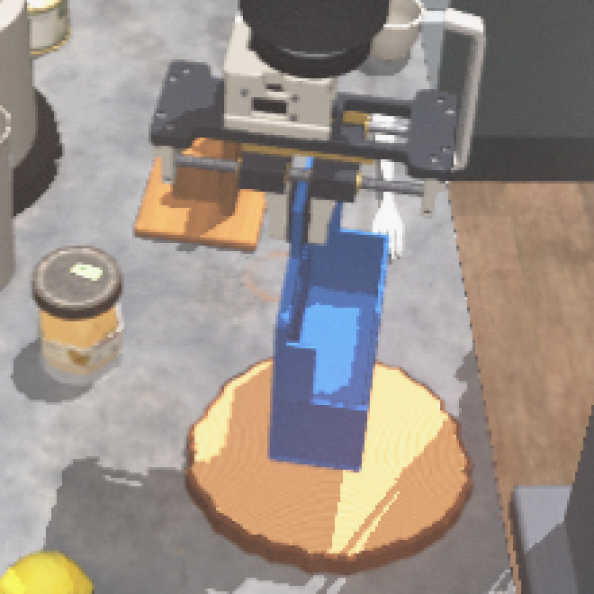

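The caddy hangs upright over the slice; its near bottom corners are at (270,457) and (360,470), and the slice hasn't moved. I'll correct by (-3, +10) mm and lower.

jog_arm(
  deltas=[
    [[-1,-0.3,1,0,0],[-1,0,0,-1.5,0],[-1,0,0,-1.5,0],[-1,0,0,-1.5,0],[-1,0,0,-1,0],[-1,0,0,-0.5,0],[-1,0,0,0,0]],
  ],
)

```text
time_s: 14.65
tcp_pos: [0.541, 0.4147, 0.1913]
eef_rot: [180.0, -0.0, -100.1]
contact_force: [-0.5, -0.0, -3.4]
gripper_width: 0.0075
gripper_force: 35.0
```

jog_arm(
  deltas=[
    [[-1,0,0,-0.2,0],[-1,0,0,-0.2,0],[-1,0,0,-0.2,0],[-1,0,0,0,0]],
  ],
)

```text
time_s: 15.15
tcp_pos: [0.5409, 0.4147, 0.1854]
eef_rot: [180.0, -0.0, -100.1]
contact_force: [0.1, -0.0, -3.3]
gripper_width: 0.0077
gripper_force: 35.0
```

jog_arm(
  deltas=[
    [[-1,0,0,-0.1,0],[-1,0,0,-0.1,0],[-1,0,0,0,0]],
  ],
)

```text
time_s: 15.52
tcp_pos: [0.541, 0.4147, 0.1834]
eef_rot: [180.0, -0.0, -100.1]
contact_force: [-0.7, -0.1, -3.2]
gripper_width: 0.0074
gripper_force: 35.0
```

jog_arm(
  deltas=[
    [[-1,0,0,-0.1,0],[-1,0,0,0,0]],
  ],
)

```text
time_s: 15.78
tcp_pos: [0.541, 0.4147, 0.1825]
eef_rot: [180.0, -0.0, -100.1]
contact_force: [-0.0, 0.4, -3.7]
gripper_width: 0.0079
gripper_force: 35.0
```

jog_arm(
  deltas=[
    [[-1,0,0,-0.1,0],[-1,0,0,0,0]],
  ],
)

```text
time_s: 16.02
tcp_pos: [0.5411, 0.4148, 0.1817]
eef_rot: [-180.0, 0.0, -100.1]
contact_force: [0.1, -1.2, -1.2]
gripper_width: 0.008
gripper_force: 35.0
```

jog_arm(
  deltas=[
    [[-1,0,0,-0.1,0],[-1,0,0,0,0]],
  ],
)

```text
time_s: 16.27
tcp_pos: [0.5413, 0.4147, 0.1817]
eef_rot: [-179.9, 0.0, -100.1]
contact_force: [-2.1, -2.5, 4.9]
gripper_width: 0.0079
gripper_force: 35.0
```

It's in contact (the force went from -3.5 to +4.9 N). Releasing.

jog_arm(
  deltas=[
    [[-1,0,0,0.05,0],[-0.7,0,0,0,0],[-0.4,0,0,0,0],[-0.3,0,0,0,0],[-0.3,0,0,0,0],[-0.3,0,0,0,0]],
  ],
)

```text
time_s: 17.02
tcp_pos: [0.541, 0.4148, 0.181]
eef_rot: [180.0, -0.0, -100.1]
contact_force: [0.3, 0.4, 0.0]
gripper_width: 0.0307
gripper_force: 0.0
```

jog_arm(
  deltas=[
    [[-0.3,0,0,1.5,0],[-0.3,0,0,2.5,0],[-0.3,0,0,3,0],[-0.3,0,0,3,0],[-0.3,0,0,3,0],[-0.3,0,0,0,0]],
  ],
)

```text
time_s: 17.77
tcp_pos: [0.542, 0.4155, 0.3156]
eef_rot: [-179.8, 0.3, -100.1]
contact_force: [-0.6, 0.4, 0.4]
gripper_width: 0.0306
gripper_force: 0.0
```

jog_arm(
  deltas=[
    [[-0.3,-1,-3,0,0],[-0.3,-1,-3,0,0],[-0.3,-1,-3,0,0],[-0.3,-1,-3,0,0],[-0.3,-1,-3,0,0],[-0.3,-1,-3,0,0],[-0.3,0,0,0,0],[-0.3,0,0,0,0]],
  ],
)

```text
time_s: 18.77
tcp_pos: [0.4811, 0.2349, 0.3114]
eef_rot: [-180.0, 0.0, -100.2]
contact_force: [0.0, 0.5, 0.4]
gripper_width: 0.0306
gripper_force: 0.0
```

```bash
python3 - <<'E'
from h import *
s=r.get_state();print(s['time_s'],s['tcp_pos'],s['contact_force'])
a=r.capture('top')[140:340,130:460];b=r.capture('side')[190:430,230:450]
a=cv2.resize(a,(495,300));b=cv2.resize(b,(275,300));cv2.imwrite('pics/end.png',np.hstack([a,b]))
E
```

```text
18.775 [0.48113302 0.23492411 0.31139013] [0.04575779 0.47504005 0.40690388]
```

View pics/end.png

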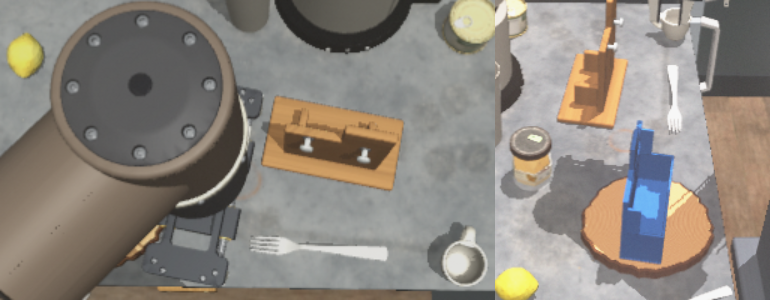

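The caddy stands upright on the slice at about (648,205), the studs are bare, and the jar, fork, mug and slice are where they were. From the TCP, its centre is at (0.512, 0.420), which matches the slice's centre. Handing in.

```bash
python3 -c "
from plant import r
print(r.close_job())"
```

```text
the job is handed in; nothing more can be done
None
```

The caddy is off the board and standing upright in the middle of the wood slice, with the mug, jar, fork and slice left where they were; I slid it by pushing the tab's edge rather than the cheek, and handed the job in at about 19 s.

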